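# Index the scanning turntable with its drop pin

### The arm

A 6-joint arm with a two-finger parallel gripper is mounted at the origin on the work surface. World frame = base frame: x ahead of the robot, y to its left, z up, the work surface at z = 0. Lengths are in mm, angles in degrees, forces in N, time in s.
With the tool pointing down it reaches from about 325 to 900 mm from the base axis. Payload 3.5 kg.
Tool frame: the origin (TCP) lies midway between the tips of the shut fingers; the grasp point (between the pads) lies 19 mm behind it (manip.grasp_offset is the distance from the TCP to the grasp point, in mm); z points along the fingers, y is the line along which they close (so a half turn about z gives the same grasp; the last joint's range is limited). The gripper opens to 85 mm and grips with 20 to 120 N. Pads are 22 mm wide; open, the fingers measure 114 mm over their backs; the gripper's body (76 mm by 85 mm) begins 54 mm behind the grasp point. The pads swing forward as they close: fully open they stand 13 mm farther back than shut.
Start: joints at [-74.909, 15.837, -1.513, 72.651, 0, 84.076], TCP at [224.132, -583.427, 231.313] pointing down, gripper open.
Joint ranges: [-178.77, 178.77], [-48.84, 107.48], [-61.69, 71.31], [-111.58, 123.2], [-90, 87.43], [-180, 180]. Speed limits (degrees/s): [147.25, 147.25, 180, 180, 180, 180].

### API

Orientations are given as [roll, pitch, yaw] about the fixed x, y, z axes, in that order (R = Rz(yaw) Ry(pitch) Rx(roll)).
In Python, from bench import manip, snapshot, calibration gives the robot as it stands.
- The arm moves only by the tool move_arm, never from a script. Its argument "plan" is a list of rows, each an object with "dp": the shift along the tool's x, y, z in units of 250 mm (1.0 is 250 mm), a list of three; "roll": the turn about the tool's z in units of 0.5 rad (1.0 is 0.5 rad); "claw": the opening, from 0 (shut) to 1 (fully open). A call has exactly 8 rows; each row is the pose to reach, as a shift and turn from the pose commanded when the call began, along the tool's axes at that moment; what a row does not reach only later rows make up. A row lasts 1/12 s, in which the tool goes at most 41.7 mm and 7.16 degrees, less where a joint would pass 70% of its speed; a pose out of reach is approached as far as the arm can. A call with a number of a shift or a turn outside -1 to 1 is refused whole. A call with a gripper value outside its range is refused whole. The fingers move at their own pace and stop on an object; "squeeze" is the grip in N (left out, the last holds). Time passes only in rows, so rows that repeat a pose let the fingers close, or fill a call up. It gives the time, the measured TCP pose, the force, the opening and the grip force at its end, in the units of the state.
- manip.get_obs(): the state, without advancing time (a new reading comes with each control period).
- snapshot(name): name is "scene" or "top" or "wrist"; returns (picture, depth): 480x640x3 uint8, blue, green, red; 480x640 float32, mm along the optical axis (not along the pixel's ray), 0 where there is no reading.
- calibration(name): a dict with "camera_matrix" (3x3 intrinsics, pixels), "T" (4x4, takes a point from camera to world coordinates). Camera axes: x right, y down, z forward; pixel columns grow to the right and rows downward; lengths in mm; the calibration is good to about 2 mm. A picture is of the moment at which its call begins: read the wrist's pose just before it. calibration takes no time and is no camera call; for the wrist camera it gives the pose at the moment of the call.
- manip.finish_job(): hands the job in; it is judged then, once.
The state is a dict: "time": time; "q": joint angles; "qvel": joint speeds; "effort": joint torques, N m; "position": TCP position; "eef_rot": TCP orientation; "contact_force": force on the tool from outside, world axes, zero at the start; "moment": the same for the moment, N m; "width": finger opening in mm; "grip_force": force on a finger pad.
Only numpy, scipy, OpenCV 4.12 (cv2) and the standard library are available. Lean on these libraries where they do the work, as an engineer would, in place of code of your own. Each camera call takes 0.05 s, during which the arm holds its last target. There are 200 camera calls.

### The job

Take the index pin from its holder, stand it in the guide hole of the turntable and let go, so that it rides on the ring below beside its index hole. Then turn the table by pushing its upright pegs or rim (the hole lies a part-turn away, reached by turning clockwise seen from above) until the pin drops fully home and locks the table; feel for the lock and push gently, never with more than 25 N. The little printed figure must stay standing on the middle of the table, and the glue bottle, screwdriver, cutters and mouse must be left where they are.

Things in the scene. Friction and masses are not known exactly. Their poses are not given: they have to be found in the camera images.
- stage: Fixed frame of the turntable: black base with a grey guide bracket. Origin on the desk on the table's vertical axis; z up; its -x points from the axis to the guide. The guide block (42 x 42 mm) is centred 85 mm from the axis and spans heights 46 to 75 mm; its pillar stands 142 to 164 mm from the axis, 42 mm wide, 75 mm high.
- guide_mouth (a point): Centre of the top of the guide block's vertical through hole, 75 mm above the desk. The hole is 16 mm in diameter with a 4 mm chamfer at the mouth. Its frame is parallel to stage.
- pin_grip (a point): Centre of the head of the steel index pin (about 110 g), z up along the pin. Shaft 14 mm diameter, 56 mm long, 3 mm foot chamfer; head a cylinder 26 mm diameter, 26 mm high. This point is 69 mm above the foot. Heights of this point above the desk: in its holder at the start 79 mm; riding on the ring in the guide 104 mm; fully home, head resting on the guide block, 88 mm.
- turntable (a joint): Table angle, positive counter-clockwise from above, stops at +-1.25 rad, about 0.15 N m of friction, stays where left. Starts between 0.55 and 1.05. The index hole comes under the guide at an unknown value between -0.12 and 0.12 (the ring is clamped at an unknown setting): turn clockwise (decreasing) until the pin drops 16 mm into it and blocks the table.
- peg_right (a point): Top centre of one of three equal upright steel pegs on the table's flange: 14 mm diameter, 122 mm from the axis, top 85 mm above the desk. The flange (131 mm radius, top at 14 mm) and the ring (top at 35 mm) lie below, so push the peg between heights 42 and 85 mm. At joint 0 it lies in the stage's -y direction.
- peg_far (a point): Same, top centre of the peg that lies in the stage's +x direction (opposite the guide) at joint 0.
- peg_left (a point): Same, top centre of the peg that lies in the stage's +y direction at joint 0.
- table_top (a point): Centre of the top of the white platter (116 mm diameter), on the table's axis, 43 mm above the desk; turns with the table. Around the platter, turning with it, lies the flat grey ring on which the pin rides: 65 to 105 mm from the axis, top 35 mm above the desk, with a single index hole of 17 mm diameter, 85 mm from the axis.
- holder: Fixed white holder block, 50 x 50 x 45 mm high, with a loose 17 mm hole, 35 mm deep, in its middle, where the pin stands at the start. Origin under its centre.
- figure_mid (a point): Middle of a white printed tower figure (38 mm foot diameter, about 59 mm high, 50 g) standing loose near the centre of the platter. 26 mm above its foot, z up along it.
- glue_center (a point): Middle of a white glue bottle, 36 mm diameter, 100 mm high, standing on the desk.
- screwdriver_grip (a point): Handle of a screwdriver lying on the desk, 170 mm long.
- cutters: Side cutters with blue handles lying on the desk, about 140 mm long; origin near the joint, on the desk.
- mouse: Computer mouse, 100 x 62 x 30 mm; origin under its centre.
Mind the look-alikes: they are no part of the job. Leave any purple look-alike of the part that bears pin_grip alone.

How it is judged (in metres and radians):
On the way:
1. the pin stands in the guide, riding on the ring, and has been let go (z of pin_grip in the frame of stage between 0.1 and 0.108 m and horizontal distance between pin_grip and guide_mouth below 0.006 m and angle between pin_grip's own z axis and vertical below 0.15 rad and contact force between the fingers and pin below 0.05 N), for 0.2 s.
At the end, for the whole second after the job is handed in: The pin is fully home in the guide and in the ring's index hole (head within 4 mm of resting on the guide block, upright within 0.15 rad, within 6 mm of the guide's axis), the table is at rest, and the figure stands upright on the platter within 35 mm of its centre (z of pin_grip in the frame of stage between 0.084 and 0.092 m and horizontal distance between pin_grip and guide_mouth below 0.006 m and angle between each of pin_grip, figure_mid's own z axis and vertical below 0.15 rad and velocity of joint turntable between -0.02 and 0.02 rad/s and horizontal distance between figure_mid and stage below 0.035 m); the robot touches nothing.
It fails at once if more than 25 N put on the turntable by the robot (contact force between any of the fingers, the arm and turntable above 25 N).
It fails at once if the figure knocked over or pushed off the middle (angle between figure_mid's own z axis and vertical above 0.5 rad or horizontal distance between figure_mid and stage above 0.045 m).
It fails at once if the glue bottle, screwdriver, cutters or mouse moved by more than 30 mm (distance of any of glue_center, screwdriver_grip, cutters, mouse from where it was at the start of the episode above 0.03 m).
It also fails if it takes over 72 s, if anything falls off the work surface, if the arm or the gripper's body presses on something with over 40 N, if the wrist force passes 120 N, or if a joint passes its speed limit or range.

## Working session

There is one attempt and no reset: what is moved stays moved. The work goes in short steps, Python scripts to look and compute and a tool call to move; the robot and the scene stay as the last step left them, time stands still between calls to the robot, and variables do not carry over. Pictures are saved under pics/ and viewed, at most 10 in all, crops included, and the job is handed in when it is done.

Besides the shell and the picture viewer there is one more tool, called after ">>>" as a command line: name --argument value ..., lists and objects as JSON in quotes. move_arm: Moves the arm, as the interface text tells. Its arguments: {"type":"object","properties":{"plan":{"type":"array","items":{"type":"object","properties":{"dp":{"type":"array","items":{"type":"number","minimum":-1,"maximum":1}},"roll":{"type":"number","minimum":-1,"maximum":1},"claw":{"type":"number"}}}},"squeeze":{"type":"number"}},"required":["plan"]}

```bash
mkdir -p pics
cat > h.py <<'E'
import numpy as np, cv2
from bench import manip, snapshot, calibration
def ray(c,u,v):
    K=np.array(c["camera_matrix"]);T=np.array(c["T"])
    d=T[:3,:3]@np.linalg.inv(K)@np.array([u,v,1.]);return T[:3,3],d
def onz(c,u,v,z):
    o,d=ray(c,u,v);return o+d*(z-o[2])/d[2]
def cloud(c,D):
    K=np.array(c["camera_matrix"]);T=np.array(c["T"])
    v,u=np.mgrid[:480,:640];P=np.stack([(u-K[0,2])/K[0,0]*D,(v-K[1,2])/K[1,1]*D,D],-1)
    return P@T[:3,:3].T+T[:3,3]
E
python3 - <<'E'
from h import *
ims={}
for n in("scene","top"):
    p,d=snapshot(n);c=calibration(n);cv2.imwrite(f"pics/{n}0.png",p);np.savez(f"{n}0.npz",p=p,d=d,**{k:np.array(c[k]) for k in("camera_matrix","T")});print(n,np.round(c["T"],2).tolist(),np.round(c["camera_matrix"],1).tolist())
o=manip.get_obs();print(o["time"],o["position"],o["eef_rot"],o["width"])
E
```

```text
scene [[-0.39, 0.75, -0.54, 1128.95], [0.92, 0.31, -0.24, 289.61], [-0.01, -0.59, -0.81, 976.96], [0.0, 0.0, 0.0, 1.0]] [[517.4, 0.0, 316.3], [0.0, 517.4, 239.9], [0.0, 0.0, 1.0]]
top [[-0.0, -0.99, 0.14, 336.74], [-1.0, 0.0, 0.01, 36.7], [-0.01, -0.14, -0.99, 1747.81], [0.0, 0.0, 0.0, 1.0]] [[617.0, 0.0, 319.6], [0.0, 617.0, 235.8], [0.0, 0.0, 1.0]]
0.1 [ 223.93476575 -582.7396482   230.25191818] [-1.79883688e+02 -1.10420876e-02  2.10145185e+01] 85.4792026789817
```

View pics/scene0.png

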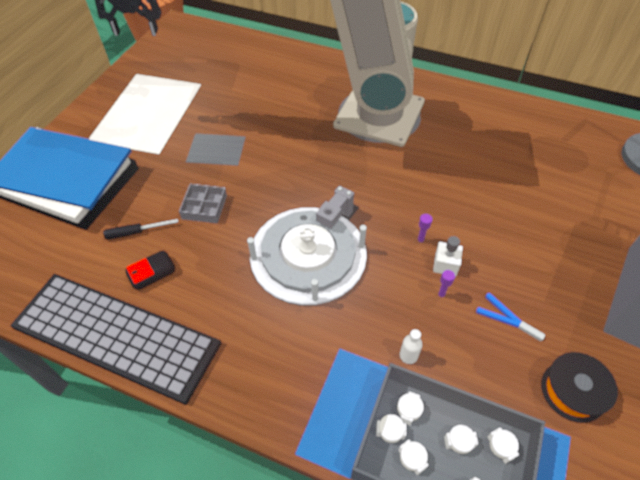

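View pics/top0.png

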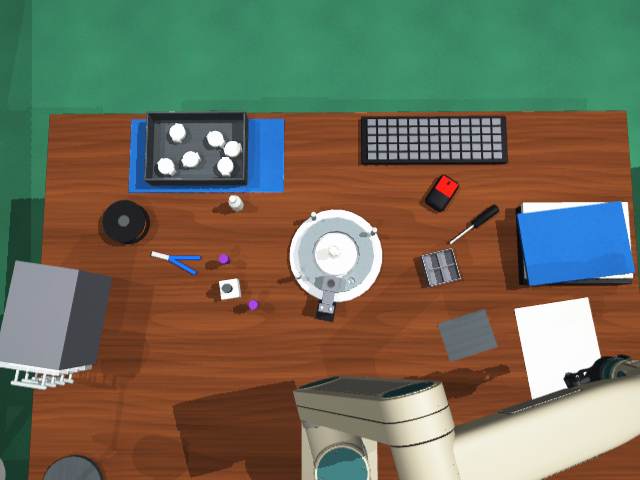

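Scene shows the turntable at (308,255), the holder with the grey pin at (450,255) and purple look-alikes at (425,225) and (446,280). In the top view the turntable is at (335,255), the guide at (328,290), and the holder at (230,289) with purple pins at (223,258) and (253,305).

```bash
cat > m.py <<'E'
from h import *
for n in("top","scene"):
    z=np.load(n+"0.npz");P=cloud(z,z["d"]);p=z["p"];hsv=cv2.cvtColor(p,cv2.COLOR_BGR2HSV)
    ok=z["d"]>0
    h0=onz(z,*((230,289) if n=="top" else (449,262)),45)
    t0=onz(z,*((335,254) if n=="top" else (308,248)),43)
    print(n,"holder",h0.round(),"tt",t0.round())
    r=np.hypot(P[...,0]-h0[0],P[...,1]-h0[1])
    m=ok&(r<60)&(P[...,2]>20)
    def st(name,m):
        q=P[m]; 
        if len(q): print(name,len(q),"mean",q.mean(0).round(1),"min",q.min(0).round(1),"max",q.max(0).round(1),"rect",[np.round(x,1) for x in cv2.minAreaRect(q[:,:2].astype(np.float32))])
    nopur=~((hsv[...,0]>125)&(hsv[...,0]<160)&(hsv[...,1]>80))
    st("head top",m&nopur&(P[...,2]>84)); st("holder top",m&nopur&(abs(P[...,2]-45)<4))
    r=np.hypot(P[...,0]-t0[0],P[...,1]-t0[1]);t=ok&(r<200)
    w=(hsv[...,1]<40)&(hsv[...,2]>200)
    st("platter",t&(abs(P[...,2]-43)<3)&(r<75)&w)
    st("flange",t&(abs(P[...,2]-14)<5)&w)
    st("guide top",t&(abs(P[...,2]-75)<4)&(P[...,0]<t0[0]-40)&(r<170))
    st("fig",t&(P[...,2]>50)&(r<40))
    k=(t&(P[...,2]>60)&(r>95)&(r<140)).astype(np.uint8)
    N,L,S,C=cv2.connectedComponentsWithStats(k)
    for i in range(1,N):
        if S[i,4]>3: st(f"peg? px{C[i].round()}",(L==i))
    pur=(~nopur&(hsv[...,2]>60)).astype(np.uint8);N,L,S,C=cv2.connectedComponentsWithStats(pur)
    for i in range(1,N):
        if S[i,4]>20: st(f"purple",(L==i)&ok&(P[...,2]<150))
E
python3 m.py
```

```text
top holder [426. 300.  45.] tt [522.   9.  43.]
head top 70 mean [428.  302.8  91.3] min [415.7 290.7  84.1] max [440.2 315.2  99.6] rect [array([428.1, 303.5]), array([24., 24.]), np.float64(16.2)]
holder top 157 mean [428.1 301.1  45. ] min [401.5 276.9  41.1] max [456.7 330.9  48.8] rect [array([428.5, 303. ]), array([49.9, 51.1]), np.float64(8.6)]
platter 650 mean [524.4   8.6  42.9] min [466.8 -63.   40. ] max [581.6  73.4  46. ] rect [array([523.9,   4.6]), array([134.2, 115.4]), np.float64(87.3)]
flange 1544 mean [522.7   4.6  13.6] min [ 393.4 -121.2    9. ] max [652.2 136.5  19. ] rect [array([522.8,   7.7]), array([257.7, 258.8]), np.float64(89.9)]
guide top 327 mean [413.1  29.4  74.9] min [359.3  -0.5  71. ] max [467.1 116.   79. ] rect [array([418.9,  65.9]), array([116.5,  99.9]), np.float64(79.2)]
fig 157 mean [527.3  10.9  83.5] min [488.  -15.2  50.1] max [557.8  45.4 108.5] rect [array([522.9,  15.1]), array([60.6, 69.7]), np.float64(90.0)]
peg? px[313. 214.] 26 mean [627.4  69.6  80.2] min [622.3  64.   62.9] max [634.7  75.5  89.7] rect [array([628.3,  69.6]), arr
[... 2075 characters left out ...]
] rect [array([463.6, 110.4]), array([14. , 13.5]), np.float64(1.1)]
peg? px[251. 243.] 69 mean [587.7 -98.4  78.1] min [ 578.9 -106.5   60.2] max [593.3 -92.7  91.7] rect [array([586.2, -99.6]), array([14.3, 13.7]), np.float64(1.7)]
peg? px[314. 284.] 68 mean [631.9  67.6  78. ] min [623.4  61.   60.2] max [636.7  73.4  90.8] rect [array([630.1,  66.7]), array([13.4, 10.5]), np.float64(23.1)]
purple 235 mean [387.1 229.2  60.3] min [308.9 209.4   1. ] max [399.  242.   87.1] rect [array([353.1, 224.1]), array([91.3, 25.3]), np.float64(10.1)]
purple 241 mean [513.1 311.2  62.8] min [456.7 298.6   1.6] max [521.8 327.   87. ] rect [array([488.9, 312.3]), array([25.3, 66.1]), np.float64(86.4)]
```

```bash
cat > g.py <<'E'
import sys
from h import *
# usage: g.py x y z yaw -> dp(units), roll(units) from the present measured pose
o=manip.get_obs();R=cv2.Rodrigues(np.zeros(3))[0]
from scipy.spatial.transform import Rotation as Ro
R=Ro.from_euler("xyz",o["eef_rot"],degrees=True).as_matrix()
if __name__=="__main__":
    a=list(map(float,sys.argv[1:]))
    for i in range(0,len(a),4):
        t=np.array(a[i:i+3]);dy=(a[i+3]-o["eef_rot"][2]+180)%360-180
        print("dp",np.round(R.T@(t-o["position"])/250,3),"roll",round(-np.radians(dy)/.5,3))
    print(round(o["time"],2),np.round(o["position"],1),np.round(o["eef_rot"],1),"F",np.round(o["contact_force"],1),"w",round(o["width"],1),"g",round(o["grip_force"],1),"q",np.round(o["q"],1))
E
python3 g.py 390 10 300 60
python3 - <<'E'
from g import *
T=np.array(calibration("wrist")["T"]);print("cam in tool",(R.T@(T[:3,3]-o["position"])).round(1),(R.T@T[:3,:3]).round(2).tolist(),calibration("wrist")["camera_matrix"],manip.grasp_offset)
E
```

```text
dp [ 1.47  -1.976 -0.275] roll -1.361
0.1 [ 223.9 -582.7  230.3] [-179.9   -0.    21. ] F [ 1.1 -0.2 -0.6] w 85.5 g 0.0 q [-74.9  15.9  -1.6  72.7  -0.   84.1]
cam in tool [  81.1   -1.4 -143. ] [[-0.0, -0.95, -0.32], [1.0, -0.0, 0.0], [-0.0, -0.32, 0.95]] [[351.04308577   0.         320.21746272]
 [  0.         351.04308577 238.65235571]
 [  0.           0.           1.        ]] 18.700000000000003
```

>>> move_arm --plan '[{"dp": [0.73, -0.98, -0.27], "roll": 0, "claw": 1}, {"dp": [0.73, -0.98, -0.27], "roll": 0, "claw": 1}, {"dp": [0.73, -0.98, -0.27], "roll": 0, "claw": 1}, {"dp": [0.73, -0.98, -0.27], "roll": 0, "claw": 1}, {"dp": [0.73, -0.98, -0.27], "roll": 0, "claw": 1}, {"dp": [0.73, -0.98, -0.27], "roll": 0, "claw": 1}, {"dp": [0.73, -0.98, -0.27], "roll": 0, "claw": 1}, {"dp": [0.73, -0.98, -0.27], "roll": 0, "claw": 1}]'

```text
time: 0.77
position: [306.7, -285.4, 299.5]
eef_rot: [-179.9, -0.1, 21.1]
contact_force: [0.2, -0.2, -0.5]
width: 85.5
grip_force: 0.0
```

>>> move_arm --plan '[{"dp": [0.73, -0.98, 0], "roll": -1, "claw": 1}, {"dp": [0.73, -0.98, 0], "roll": -1, "claw": 1}, {"dp": [0.73, -0.98, 0], "roll": -1, "claw": 1}, {"dp": [0.73, -0.98, 0], "roll": -1, "claw": 1}, {"dp": [0.73, -0.98, 0], "roll": -1, "claw": 1}, {"dp": [0.73, -0.98, 0], "roll": -1, "claw": 1}, {"dp": [0.73, -0.98, 0], "roll": -1, "claw": 1}, {"dp": [0.73, -0.98, 0], "roll": -1, "claw": 1}]'

```text
time: 1.43
position: [389.1, 9.2, 298.6]
eef_rot: [-179.9, -0.1, 50.0]
contact_force: [-0.2, -1.2, -0.0]
width: 85.4
grip_force: 0.0
```

```bash
python3 g.py 400 130 280 60
python3 - <<'E'
from g import *
c=calibration("wrist");p,d=snapshot("wrist");cv2.imwrite("pics/w1.png",p);np.savez("w1.npz",p=p,d=d,camera_matrix=c["camera_matrix"],T=c["T"])
E
```

```text
dp [ 0.398 -0.277  0.075] roll -0.35
1.43 [389.1   9.2 298.6] [-1.799e+02 -1.000e-01  5.000e+01] F [-0.2 -1.2 -0. ] w 85.4 g 0.0 q [-8.300e+00 -1.060e+01 -2.120e+01  7.930e+01  1.000e-01  1.218e+02]
```

View pics/w1.png

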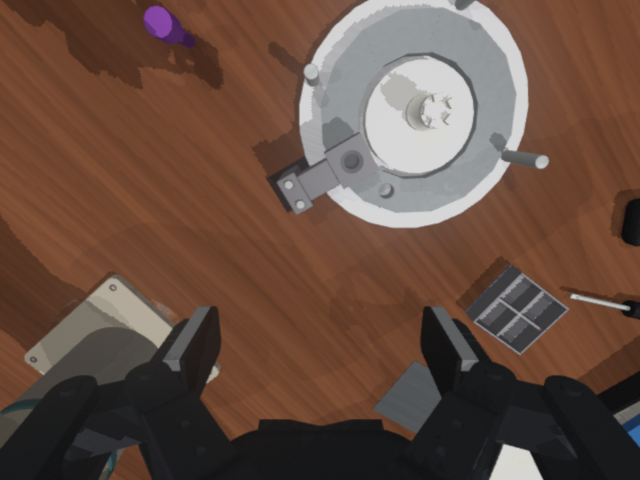

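>>> move_arm --plan '[{"dp": [0.4, -0.28, 0.08], "roll": -0.35, "claw": 1}, {"dp": [0.4, -0.28, 0.08], "roll": -0.35, "claw": 1}, {"dp": [0.4, -0.28, 0.08], "roll": -0.35, "claw": 1}, {"dp": [0.4, -0.28, 0.08], "roll": -0.35, "claw": 1}, {"dp": [0.4, -0.28, 0.08], "roll": -0.35, "claw": 1}, {"dp": [0.4, -0.28, 0.08], "roll": -0.35, "claw": 1}, {"dp": [0.4, -0.28, 0.08], "roll": -0.35, "claw": 1}, {"dp": [0.4, -0.28, 0.08], "roll": -0.35, "claw": 1}]'

```text
time: 2.15
position: [400.7, 125.2, 279.0]
eef_rot: [180.0, 0.0, 59.5]
contact_force: [0.3, 0.3, -0.1]
width: 85.7
grip_force: 0.0
```

```bash
python3 g.py 428 302 160 60
python3 - <<'E'
from g import *
c=calibration("wrist");p,d=snapshot("wrist");cv2.imwrite("pics/w2.png",p);np.savez("w2.npz",p=p,d=d,camera_matrix=c["camera_matrix"],T=c["T"])
E
```

```text
dp [ 0.665 -0.265  0.476] roll -0.016
2.15 [400.7 125.2 279. ] [180.    0.   59.5] F [ 0.3  0.3 -0.1] w 85.7 g 0.0 q [  8.5  -6.8 -20.5  76.3  -0.  129. ]
```

View pics/w2.png

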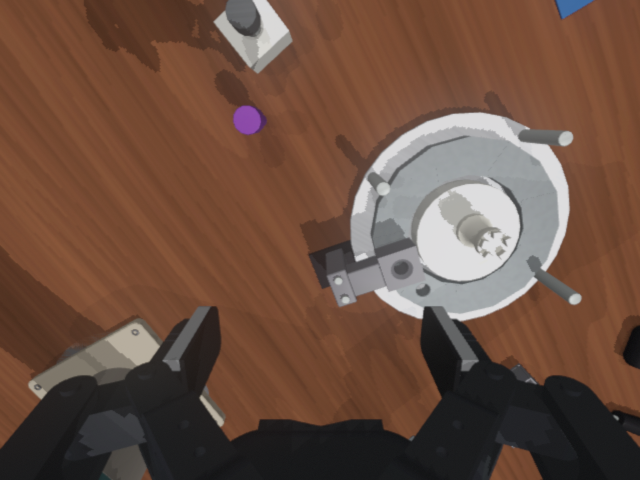

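w1 shows the guide hole at (352,160) and the index hole at (386,190). In w2 they are at (402,268) and (423,289), and the pin head is near (243,15) with a purple look-alike at (248,120).

```bash
cat > m2.py <<'E'
from h import *
def blob(p,u,v,r=11):
    g=cv2.cvtColor(p,cv2.COLOR_BGR2GRAY)[v-r:v+r+1,u-r:u+r+1].astype(np.uint8)
    t,b=cv2.threshold(g,0,255,cv2.THRESH_BINARY_INV+cv2.THRESH_OTSU)
    N,L,S,C=cv2.connectedComponentsWithStats(b);k=1+np.argmin(np.hypot(*(C[1:]-r).T)+1000*(S[1:,4]<15))
    return C[k]+[u-r,v-r],S[k]
def tri(a):
    A=np.zeros((3,3));b=np.zeros(3)
    for o,d in a:
        d=d/np.linalg.norm(d);M=np.eye(3)-np.outer(d,d);A+=M;b+=M@o
    return np.linalg.solve(A,b)
W={n:np.load(n+".npz") for n in("w1","w2")}
for nm,pts,z in(("guide",dict(w1=(352,160),w2=(402,268)),75),("index",dict(w1=(386,190),w2=(423,289)),35)):
    rs=[]
    for n,(u,v) in pts.items():
        c,s=blob(W[n]["p"],u,v);rs.append(ray(W[n],*c));print(nm,n,c.round(1),s,onz(W[n],*c,z).round(1))
    print(" tri",tri(rs).round(1))
for n in W:
    w=W[n];P=cloud(w,w["d"]);r=np.hypot(P[...,0]-524.5,P[...,1]-5.5);hsv=cv2.cvtColor(w["p"],cv2.COLOR_BGR2HSV)
    q=P[(w["d"]>0)&(abs(P[...,2]-14)<4)&(r<150)&(hsv[...,1]<60)&(hsv[...,2]>120)];(cx,cy),R=cv2.minEnclosingCircle(q[:,:2].astype(np.float32));print(n,"flange",round(cx,1),round(cy,1),round(R,1))
    q=P[(w["d"]>0)&(abs(P[...,2]-43)<3)&(r<70)&(hsv[...,2]>170)];(cx,cy),R=cv2.minEnclosingCircle(q[:,:2].astype(np.float32));print(n,"platter",round(cx,1),round(cy,1),round(R,1))
    m=(w["d"]>0)&(abs(P[...,2]-75)<2)&(P[...,0]<475)&(r<175)&(r>50)&(abs((P[...,1]-5.5)/(524-P[...,0]))<.7)
    q=P[m];print(n,"gtop",cv2.minAreaRect(q[:,:2].astype(np.float32)),"z",np.median(q[:,2]).round(1))
    for nm,h in (("fig",(r<40)&(P[...,2]>95)),("pegs",(r>105)&(r<140)&(P[...,2]>82)&(P[...,0]>450)),("head",(P[...,2]>88)&(np.hypot(P[...,0]-428,P[...,1]-302)<30))):
        h=((w["d"]>0)&h).astype(np.uint8);N,L,S,C=cv2.connectedComponentsWithStats(h)
        for i in range(1,N):
            if S[i,4]>8: print(n,nm,P[L==i].mean(0).round(1),cv2.minAreaRect(P[L==i][:,:2].astype(np.float32))[:2])
E
python3 m2.py
```

```text
guide w1 [352.5 161.5] [  2   2  20  21 335] [441.2  22.   75. ]
guide w2 [401.7 269.1] [  1   3  21  19 324] [440.5  22.5  75. ]
 tri [440.9  21.8  73.6]
index w1 [388.5 193.3] [ 5  6 14 14 78] [450.9 -39.2  35. ]
index w2 [423.1 290.7] [  4   6  14  13 116] [450.4 -36.7  35. ]
 tri [450.8 -41.3  27.4]
w1 flange 524.9 6.7 131.3
w1 platter 524.5 7.4 57.9
w1 gtop ((412.36468505859375, 27.951099395751953), (42.12204360961914, 99.85730743408203), 79.47798156738281) z 75.0
w1 fig [530.7  10.8  98.7] ((531.0103149414062, 10.387528419494629), (30.55109977722168, 31.227783203125))
w1 pegs [462.7 112.3  85. ] ((462.67572021484375, 112.18563079833984), (12.722354888916016, 12.997132301330566))
w1 pegs [585.  -97.2  85. ] ((585.5095825195312, -97.43850708007812), (13.133196830749512, 13.645944595336914))
w2 flange 524.9 7.1 131.5
w2 platter 524.1 7.0 58.2
w2 gtop ((412.1706237792969, 27.954254150390625), (43.551029205322266, 99.87223815917969), 79.53179931640625) z 75.0
w2 fig [530.7  11.5  98.9] ((530.8885498046875, 10.7440185546875), (30.83999252319336, 30.946876525878906))
w2 pegs [628.5  69.6  85. ] ((628.466796875, 69.34578704833984), (12.597664833068848, 13.981415748596191))
w2 pegs [462.6 113.3  85.1] ((462.5838623046875, 113.03514862060547), (13.287446975708008, 13.031488418579102))
w2 pegs [585.  -96.4  84.9] ((585.3643188476562, -97.13497161865234), (12.627707481384277, 13.312103271484375))
w2 pegs [458.5 101.3 351.6] ((459.9617919921875, 98.82357025146484), (29.316429138183594, 19.915897369384766))
w2 head [428.3 301.1  92.1] ((427.49810791015625, 300.791259765625), (21.181589126586914, 25.771059036254883))
```

>>> move_arm --plan '[{"dp": [0.5, -0.2, 0.2], "roll": 0, "claw": 1}, {"dp": [0.5, -0.2, 0.2], "roll": 0, "claw": 1}, {"dp": [0.5, -0.2, 0.2], "roll": 0, "claw": 1}, {"dp": [0.5, -0.2, 0.2], "roll": 0, "claw": 1}, {"dp": [0.5, -0.2, 0.2], "roll": 0, "claw": 1}, {"dp": [0.5, -0.2, 0.2], "roll": 0, "claw": 1}, {"dp": [0.5, -0.2, 0.2], "roll": 0, "claw": 1}, {"dp": [0.5, -0.2, 0.2], "roll": 0, "claw": 1}]'

```text
time: 2.87
position: [420.8, 258.3, 229.6]
eef_rot: [180.0, -0.0, 59.6]
contact_force: [0.2, 0.1, -0.7]
width: 85.0
grip_force: 0.0
```

```bash
cat > m3.py <<'E'
from g import *
c=calibration("wrist");p,d=snapshot("wrist");cv2.imwrite("pics/w3.png",p);np.savez("w3.npz",p=p,d=d,camera_matrix=c["camera_matrix"],T=c["T"])
P=cloud(c,d);hsv=cv2.cvtColor(p,cv2.COLOR_BGR2HSV)
m=((d>0)&(abs(P[...,2]-92)<4)&(np.hypot(P[...,0]-428,P[...,1]-302)<30)).astype(np.uint8)
q=P[m>0];print("head",len(q),q.mean(0).round(1),cv2.minEnclosingCircle(q[:,:2].astype(np.float32)))
cs=max(cv2.findContours(m,0,2)[0],key=cv2.contourArea);e=cv2.fitEllipse(cs);print(e[0],onz(c,*e[0],92).round(1))
q=P[(d>0)&(abs(P[...,2]-45)<2)&(np.hypot(P[...,0]-428,P[...,1]-302)<42)];print("holder",cv2.minAreaRect(q[:,:2].astype(np.float32)))
E
python3 g.py 428 302 160 60; python3 m3.py
```

```text
dp [ 0.165 -0.064  0.278] roll -0.015
2.87 [420.8 258.3 229.6] [180.   -0.   59.6] F [ 0.2  0.1 -0.7] w 85.0 g 0.0 q [ 24.    2.5 -17.5  69.9  -0.  144.5]
head 813 [428.9 303.3  92.2] ((428.62237548828125, 302.9247131347656), 12.846879005432129)
(301.5791931152344, 173.74363708496094) [428.9 303.3  92. ]
holder ((428.7602233886719, 302.8534240722656), (50.01972579956055, 50.08028030395508), 8.51457691192627)
```

>>> move_arm --plan '[{"dp": [0.17, -0.065, 0.1], "roll": 0, "claw": 0.85}, {"dp": [0.17, -0.065, 0.2], "roll": 0, "claw": 0.85}, {"dp": [0.17, -0.065, 0.35], "roll": 0, "claw": 0.85}, {"dp": [0.17, -0.065, 0.48], "roll": 0, "claw": 0.85}, {"dp": [0.17, -0.065, 0.5], "roll": 0, "claw": 0.85}, {"dp": [0.17, -0.065, 0.5], "roll": 0, "claw": 0.85}, {"dp": [0.17, -0.065, 0.5], "roll": 0, "claw": 0.85}, {"dp": [0.17, -0.065, 0.5], "roll": 0, "claw": 0.85}]'

```text
time: 3.58
position: [430.0, 305.1, 106.5]
eef_rot: [179.9, -0.2, 59.6]
contact_force: [0.4, 0.0, -0.1]
width: 72.3
grip_force: 0.0
```

```bash
python3 g.py 428.8 303.1 58 60
```

```text
dp [-0.01  -0.     0.194] roll -0.012
3.58 [430.  305.1 106.5] [179.9  -0.2  59.6] F [ 0.4  0.  -0.1] w 72.3 g 0.0 q [ 28.3  11.6 -23.1  55.1   0.  148.7]
```

>>> move_arm --plan '[{"dp": [-0.01, 0, 0.1], "roll": 0, "claw": 0.8}, {"dp": [-0.01, 0, 0.19], "roll": 0, "claw": 0.7}, {"dp": [-0.01, 0, 0.19], "roll": 0, "claw": 0.5}, {"dp": [-0.01, 0, 0.19], "roll": 0, "claw": 0.2}, {"dp": [-0.01, 0, 0.19], "roll": 0, "claw": 0.2}, {"dp": [-0.01, 0, 0.19], "roll": 0, "claw": 0.2}, {"dp": [-0.01, 0, 0.19], "roll": 0, "claw": 0.2}, {"dp": [-0.01, 0, 0.19], "roll": 0, "claw": 0.2}]' --squeeze 40

```text
time: 4.25
position: [428.5, 303.3, 58.4]
eef_rot: [179.9, -0.2, 59.7]
contact_force: [-0.4, 0.1, 6.7]
width: 24.6
grip_force: 39.9
```

```bash
python3 g.py 428.8 303.1 160 60
```

```text
dp [ 0.001  0.002 -0.406] roll -0.011
4.25 [428.5 303.3  58.4] [179.9  -0.2  59.7] F [-0.4  0.1  6.7] w 24.6 g 39.9 q [ 28.2  14.6 -26.1  49.1  -0.  148.5]
```

>>> move_arm --plan '[{"dp": [0, 0, -0.08], "roll": 0, "claw": 0.2}, {"dp": [0, 0, -0.2], "roll": 0, "claw": 0.2}, {"dp": [0, 0, -0.35], "roll": 0, "claw": 0.2}, {"dp": [0, 0, -0.45], "roll": 0, "claw": 0.2}, {"dp": [0, 0, -0.45], "roll": 0, "claw": 0.2}, {"dp": [0, 0, -0.45], "roll": 0, "claw": 0.2}, {"dp": [0, 0, -0.45], "roll": 0, "claw": 0.2}, {"dp": [0, 0, -0.45], "roll": 0, "claw": 0.2}]'

```text
time: 4.92
position: [425.1, 301.5, 166.9]
eef_rot: [-179.9, 0.2, 59.7]
contact_force: [-0.4, -0.7, -2.3]
width: 24.9
grip_force: 39.9
```

```bash
python3 g.py 441 22.4 170 60
python3 - <<'E'
from g import *
c=calibration("wrist");p,d=snapshot("wrist");cv2.imwrite("pics/w4.png",p[180:])
E
```

```text
dp [-0.932  0.618 -0.01 ] roll -0.011
4.92 [425.1 301.5 166.9] [-179.9    0.2   59.7] F [-0.4 -0.7 -2.3] w 24.9 g 39.9 q [ 28.2   8.  -19.3  62.9   0.  148.5]
```

View pics/w4.png

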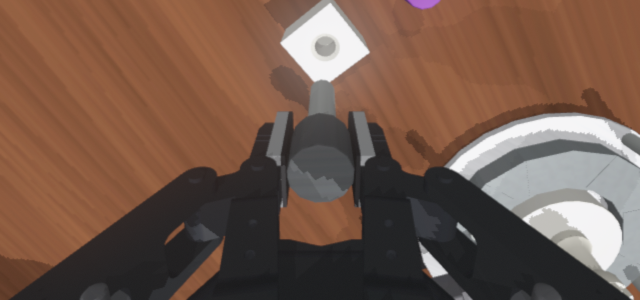

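The pin is held upright between the pads: head at (320,170) and shaft to (322,95) in the crop. The empty holder is at (324,45).

>>> move_arm --plan '[{"dp": [-0.1, 0.066, -0.01], "roll": 0, "claw": 0.2}, {"dp": [-0.25, 0.166, -0.01], "roll": 0, "claw": 0.2}, {"dp": [-0.38, 0.25, -0.01], "roll": 0, "claw": 0.2}, {"dp": [-0.51, 0.34, -0.01], "roll": 0, "claw": 0.2}, {"dp": [-0.63, 0.42, -0.01], "roll": 0, "claw": 0.2}, {"dp": [-0.76, 0.5, -0.01], "roll": 0, "claw": 0.2}, {"dp": [-0.86, 0.57, -0.01], "roll": 0, "claw": 0.2}, {"dp": [-0.93, 0.62, -0.01], "roll": 0, "claw": 0.2}]'

```text
time: 5.63
position: [441.6, 21.0, 169.8]
eef_rot: [-179.9, 0.1, 59.6]
contact_force: [-0.0, 0.0, -1.4]
width: 25.0
grip_force: 39.9
```

>>> move_arm --plan '[{"dp": [0, 0, 0], "claw": 0.2}, {"dp": [0, 0, 0], "claw": 0.2}, {"dp": [0, 0, 0], "claw": 0.2}, {"dp": [0, 0, 0], "claw": 0.2}, {"dp": [0, 0, 0], "claw": 0.2}, {"dp": [0, 0, 0], "claw": 0.2}, {"dp": [0, 0, 0], "claw": 0.2}, {"dp": [0, 0, 0], "claw": 0.2}]'

```text
invalid input
```

```bash
python3 g.py 441 22.4 140 60
python3 - <<'E'
from g import *
c=calibration("wrist");p,d=snapshot("wrist");cv2.imwrite("pics/w5.png",p[60:460])
np.savez("w5.npz",p=p,d=d,camera_matrix=c["camera_matrix"],T=c["T"])
P=cloud(c,d);q=P[(d>0)&(np.hypot(P[...,0]-o["position"][0],P[...,1]-o["position"][1])<16)&(P[...,2]>180)&(P[...,2]<o["position"][2]+36)]
print(len(q),q.max(0),q.mean(0))
E
```

```text
dp [ 0.004 -0.005  0.119] roll -0.015
5.63 [441.6  21.  169.8] [-1.799e+02  1.000e-01  5.960e+01] F [-0.   0.  -1.4] w 25.0 g 39.9 q [ -5.6  -0.2 -27.9  62.5  -0.  114.8]
5106 [457.18124027  35.50710027 205.8101097 ] [443.16710968  25.47951307 199.39507723]
```

View pics/w5.png

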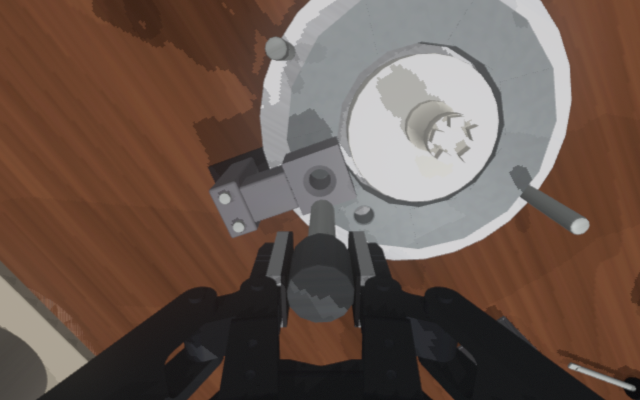

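w5 shows the pin's foot at (321,205) in the crop, just in front of the guide hole at (319,180), with the index hole at (363,214).

Run:
```python
from m2 import blob
from h import *
w=np.load("w5.npz");p=w["p"]
c,s=blob(p,319,238,14);print("hole",c,onz(w,*c,75),onz(w,*c,70))
T=np.linalg.inv(w["T"]);K=w["camera_matrix"]
def pr(x):
    q=K@(T[:3,:3]@np.array(x)+T[:3,3]);return (q[:2]/q[2]).round(1)
for a in((441.6,21,121.4),(441,22.4,75)):print(pr(a))
# foot outline pixel top edge prediction (far rim of 8mm-chamfered foot, r=4..7)
t=np.radians(59.6)
for r in(4,7):print(r,pr((441.6+r*np.cos(t),21+r*np.sin(t),121.4+(3 if r==7 else 0))))
g=cv2.cvtColor(p,cv2.COLOR_BGR2GRAY);print(g[250:285,321].tolist());print([np.where(np.abs(np.diff(g[y,300:345].astype(int)))>25)[0]+300 for y in(272,278,284)])
```

```text
guide w1 [352.5 161.5] [  2   2  20  21 335] [441.2  22.   75. ]
guide w2 [401.7 269.1] [  1   3  21  19 324] [440.5  22.5  75. ]
 tri [440.9  21.8  73.6]
index w1 [388.5 193.3] [ 5  6 14 14 78] [450.9 -39.2  35. ]
index w2 [423.1 290.7] [  4   6  14  13 116] [450.4 -36.7  35. ]
 tri [450.8 -41.3  27.4]
w1 flange 524.9 6.7 131.3
w1 platter 524.5 7.4 57.9
w1 gtop ((412.36468505859375, 27.951099395751953), (42.12204360961914, 99.85730743408203), 79.47798156738281) z 75.0
w1 fig [530.7  10.8  98.7] ((531.0103149414062, 10.387528419494629), (30.55109977722168, 31.227783203125))
w1 pegs [462.7 112.3  85. ] ((462.67572021484375, 112.18563079833984), (12.722354888916016, 12.997132301330566))
w1 pegs [585.  -97.2  85. ] ((585.5095825195312, -97.43850708007812), (13.133196830749512, 13.645944595336914))
w2 flange 524.9 7.1 131.5
w2 platter 524.1 7.0 58.2
w2 gtop ((412.1706237792969, 27.954254150390625), (43.551029205322266, 99.87223815917969), 79.53179931640625) z 75.0
w2 fig [530.7  11.5  98.9] ((530.8885498046875, 10.7440185546875), (30.83999252319336, 30.946876525878906))
w2 pegs [628.5  6
[... 239 characters left out ...]
3188476562, -97.13497161865234), (12.627707481384277, 13.312103271484375))
w2 pegs [458.5 101.3 351.6] ((459.9617919921875, 98.82357025146484), (29.316429138183594, 19.915897369384766))
w2 head [428.3 301.1  92.1] ((427.49810791015625, 300.791259765625), (21.181589126586914, 25.771059036254883))
hole [319.46280992 239.37190083] [440.95340901  23.64080691  75.        ] [440.08118787  22.19195954  70.        ]
[322.4 267.6]
[320.4 240.8]
4 [322.4 261.4]
7 [322.5 258.5]
[97, 100, 100, 100, 100, 100, 108, 126, 129, 117, 102, 98, 98, 97, 97, 97, 97, 97, 96, 96, 96, 96, 96, 96, 96, 96, 96, 96, 96, 96, 96, 96, 96, 96, 95]
[array([301]), array([300, 301, 309, 310]), array([305, 306, 308, 309, 334])]
```

>>> move_arm --plan '[{"dp": [0.005, -0.005, 0.05], "roll": 0, "claw": 0.2}, {"dp": [0.005, -0.005, 0.12], "roll": 0, "claw": 0.2}, {"dp": [0.005, -0.005, 0.15], "roll": 0, "claw": 0.2}, {"dp": [0.005, -0.005, 0.17], "roll": 0, "claw": 0.2}, {"dp": [0.005, -0.005, 0.185], "roll": 0, "claw": 0.2}, {"dp": [0.005, -0.005, 0.2], "roll": 0, "claw": 0.2}, {"dp": [0.005, -0.005, 0.21], "roll": 0, "claw": 0.2}, {"dp": [0.005, -0.005, 0.21], "roll": 0, "claw": 0.2}]'

```text
time: 6.35
position: [442.0, 24.6, 118.5]
eef_rot: [-180.0, 0.1, 59.7]
contact_force: [-0.9, -2.2, -2.3]
width: 24.7
grip_force: 39.9
```

```bash
python3 g.py 440.9 22.6 84 60
```

```text
dp [-0.009  0.     0.138] roll -0.01
6.35 [442.   24.6 118.5] [-1.80e+02  1.00e-01  5.97e+01] F [-0.9 -2.2 -2.3] w 24.7 g 39.9 q [-5.100e+00  2.700e+00 -3.170e+01  5.560e+01 -1.000e-01  1.152e+02]
```

>>> move_arm --plan '[{"dp": [-0.008, 0, 0.01], "roll": 0, "claw": 0.2}, {"dp": [-0.008, 0, 0.02], "roll": 0, "claw": 0.2}, {"dp": [-0.008, 0, 0.04], "roll": 0, "claw": 0.2}, {"dp": [-0.008, 0, 0.06], "roll": 0, "claw": 0.2}, {"dp": [-0.008, 0, 0.08], "roll": 0, "claw": 0.2}, {"dp": [-0.008, 0, 0.1], "roll": 0, "claw": 0.2}, {"dp": [-0.008, 0, 0.11], "roll": 0, "claw": 0.2}, {"dp": [-0.008, 0, 0.11], "roll": 0, "claw": 0.2}]'

```text
time: 7.02
position: [441.3, 23.5, 90.5]
eef_rot: [-179.9, 0.0, 59.7]
contact_force: [0.1, -0.2, -1.6]
width: 24.5
grip_force: 39.9
```

```bash
python3 g.py 440.9 22.6 84 60
```

```text
dp [-0.004  0.     0.026] roll -0.011
7.02 [441.3  23.5  90.5] [-179.9    0.    59.7] F [ 0.1 -0.2 -1.6] w 24.5 g 39.9 q [ -5.4   4.6 -33.7  51.8   0.  114.9]
```

>>> move_arm --plan '[{"dp": [-0.003, 0, 0.01], "roll": 0, "claw": 0.2}, {"dp": [-0.003, 0, 0.02], "roll": 0, "claw": 0.2}, {"dp": [-0.003, 0, 0.02], "roll": 0, "claw": 0.2}, {"dp": [-0.003, 0, 0.02], "roll": 0, "claw": 0.4}, {"dp": [-0.003, 0, 0.02], "roll": 0, "claw": 0.6}, {"dp": [-0.003, 0, 0.02], "roll": 0, "claw": 0.8}, {"dp": [-0.003, 0, 0.02], "roll": 0, "claw": 0.8}, {"dp": [-0.003, 0, 0.02], "roll": 0, "claw": 0.8}]'

```text
time: 7.68
position: [441.5, 22.7, 86.6]
eef_rot: [180.0, -0.0, 59.7]
contact_force: [0.3, -0.0, -1.0]
width: 68.4
grip_force: 0.0
```

```bash
python3 g.py 440.9 22.6 84 60
python3 - <<'E'
from g import *
c=calibration("wrist");p,d=snapshot("wrist");P=cloud(c,d)
q=P[(d>0)&(np.hypot(P[...,0]-441,P[...,1]-22.5)<18)&(P[...,2]>80)&(P[...,2]<150)];print(len(q),np.histogram(q[:,2],8));t=q[q[:,2]>q[:,2].max()-4];print(t.mean(0),cv2.minEnclosingCircle(t[:,:2].astype(np.float32)))
E
```

```text
dp [-0.002 -0.002  0.01 ] roll -0.011
7.68 [441.5  22.7  86.6] [180.   -0.   59.7] F [ 0.3 -0.  -1. ] w 68.4 g 0.0 q [ -5.4   4.8 -34.   51.1   0.  114.9]
4709 (array([  11,    0,  123,  294,  334,  363,  404, 3180]), array([ 80.02749271,  84.91601819,  89.80454367,  94.69306915,
        99.58159463, 104.47012011, 109.35864559, 114.24717108,
       119.13569656]))
[441.86371388  23.89125943 117.16506223] ((441.633544921875, 22.785253524780273), 13.54733943939209)
```

>>> move_arm --plan '[{"dp": [0, 0, -0.1], "roll": 0, "claw": 0.8}, {"dp": [0, 0, -0.25], "roll": 0, "claw": 0.8}, {"dp": [0, 0, -0.4], "roll": -0.2, "claw": 0.8}, {"dp": [0, 0, -0.45], "roll": -0.4, "claw": 0.5}, {"dp": [0, 0, -0.45], "roll": -0.6, "claw": 0}, {"dp": [0, 0, -0.45], "roll": -0.8, "claw": 0}, {"dp": [0, 0, -0.45], "roll": -1, "claw": 0}, {"dp": [0, 0, -0.45], "roll": -1, "claw": 0}]'

```text
time: 8.4
position: [441.3, 22.7, 199.1]
eef_rot: [180.0, -0.0, 88.4]
contact_force: [-0.2, 0.2, 0.5]
width: 7.4
grip_force: 0.0
```

```bash
python3 g.py 435.5 90.2 150 137 435.5 90.2 190 117
```

```text
dp [ 0.269 -0.031  0.196] roll -1.695
dp [ 0.269 -0.03   0.036] roll -0.997
8.4 [441.3  22.7 199.1] [180.   -0.   88.4] F [-0.2  0.2  0.5] w 7.4 g 0.0 q [ -5.4  -1.8 -25.7  66.1   0.   86.1]
```

>>> move_arm --plan '[{"dp": [0.1, -0.01, 0], "roll": -0.2, "claw": 0}, {"dp": [0.2, -0.02, 0], "roll": -0.4, "claw": 0}, {"dp": [0.27, -0.03, 0], "roll": -0.6, "claw": 0}, {"dp": [0.27, -0.03, 0], "roll": -0.8, "claw": 0}, {"dp": [0.27, -0.03, 0], "roll": -1, "claw": 0}, {"dp": [0.27, -0.03, 0], "roll": -1, "claw": 0}, {"dp": [0.27, -0.03, 0], "roll": -1, "claw": 0}, {"dp": [0.27, -0.03, 0], "roll": -1, "claw": 0}]'

```text
time: 9.07
position: [435.6, 90.2, 198.7]
eef_rot: [-180.0, -0.0, 116.8]
contact_force: [0.2, 0.3, -0.3]
width: 0.1
grip_force: 0.0
```

```bash
python3 g.py 435.5 90.2 62 135
```

```text
dp [ 0.    -0.     0.547] roll -0.636
9.07 [435.6  90.2 198.7] [-180.    -0.   116.8] F [ 0.2  0.3 -0.3] w 0.1 g 0.0 q [  3.4  -1.4 -25.3  66.1   0.   66.6]
```

>>> move_arm --plan '[{"dp": [0, 0, 0.1], "roll": -0.2, "claw": 0}, {"dp": [0, 0, 0.2], "roll": -0.4, "claw": 0}, {"dp": [0, 0, 0.3], "roll": -0.6, "claw": 0}, {"dp": [0, 0, 0.4], "roll": -0.64, "claw": 0}, {"dp": [0, 0, 0.5], "roll": -0.64, "claw": 0}, {"dp": [0, 0, 0.547], "roll": -0.64, "claw": 0}, {"dp": [0, 0, 0.547], "roll": -0.64, "claw": 0}, {"dp": [0, 0, 0.547], "roll": -0.64, "claw": 0}]'

```text
time: 9.73
position: [435.1, 90.1, 61.6]
eef_rot: [-179.9, -0.1, 135.2]
contact_force: [-0.0, -0.1, 0.2]
width: 0.1
grip_force: 0.0
```

```bash
cat > arc.py <<'E'
import sys
from g import *
A=np.array([524.7,7.]);z0=float(sys.argv[4]) if len(sys.argv)>4 else 62
# arc.py phi_from phi_to rows : 8 rows of dp/roll along the arc at r=122
f,t=map(float,sys.argv[1:3])
for phi in np.linspace(f,t,9)[1:]:
    r=np.radians(phi);w=np.array([A[0]+122*np.cos(r),A[1]+122*np.sin(r),z0]);dy=phi-o["eef_rot"][2]
    print(round(phi,1),"dp",np.round(R.T@(w-o["position"])/250,3),"roll",round(-np.radians(dy)/.5,2))
r=o["position"][:2]-A;print("phi",np.degrees(np.arctan2(r[1],r[0])).round(2),"r",np.hypot(*r).round(1),round(o["time"],2),np.round(o["position"],1),np.round(o["eef_rot"],1),"F",np.round(o["contact_force"],1))
E
python3 arc.py 137 129
python3 - <<'E'
from g import *
p,d=snapshot("scene");cv2.imwrite("pics/s6.png",cv2.resize(p[160:330,210:400],None,fx=3,fy=3))
E
```

```text
136.0 dp [-0.001  0.01  -0.001] roll -0.03
135.0 dp [-0.001  0.018 -0.001] roll 0.01
134.0 dp [-0.001  0.027 -0.001] roll 0.04
133.0 dp [-0.001  0.035 -0.001] roll 0.08
132.0 dp [-0.001  0.044 -0.002] roll 0.11
131.0 dp [-0.002  0.052 -0.002] roll 0.15
130.0 dp [-0.003  0.061 -0.002] roll 0.18
129.0 dp [-0.003  0.069 -0.002] roll 0.22
phi 137.15 r 122.2 9.73 [435.1  90.1  61.6] [-1.799e+02 -1.000e-01  1.352e+02] F [-0.  -0.1  0.2]
```

View pics/s6.png

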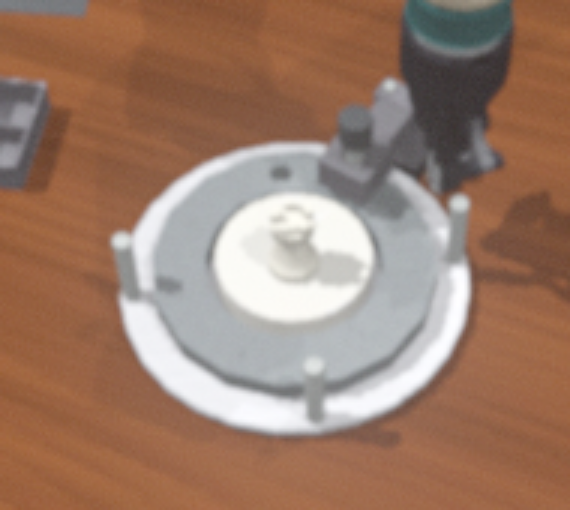

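The pin stands riding in the guide at (355,130), the figure is upright, the index hole is at (281,172), and the fingers sit behind the peg at (458,230).

>>> move_arm --plan '[{"dp": [-0.001, 0.01, 0], "roll": 0, "claw": 0}, {"dp": [-0.001, 0.018, 0], "roll": 0.01, "claw": 0}, {"dp": [-0.001, 0.027, 0], "roll": 0.04, "claw": 0}, {"dp": [-0.001, 0.035, 0], "roll": 0.08, "claw": 0}, {"dp": [-0.001, 0.044, 0], "roll": 0.11, "claw": 0}, {"dp": [-0.002, 0.052, 0], "roll": 0.15, "claw": 0}, {"dp": [-0.003, 0.06, 0], "roll": 0.18, "claw": 0}, {"dp": [-0.003, 0.068, 0], "roll": 0.22, "claw": 0}]'

```text
time: 10.45
position: [447.9, 101.7, 62.0]
eef_rot: [-179.9, 0.0, 128.9]
contact_force: [-0.9, -1.5, 1.5]
width: -0.1
grip_force: 0.9
```

```bash
python3 arc.py 129 119
```

```text
127.8 dp [0.    0.011 0.   ] roll 0.04
126.5 dp [-0.     0.022  0.   ] roll 0.08
125.2 dp [-0.001  0.032  0.   ] roll 0.13
124.0 dp [-0.002  0.043 -0.   ] roll 0.17
122.8 dp [-0.003  0.054 -0.   ] roll 0.22
121.5 dp [-0.004  0.064 -0.   ] roll 0.26
120.2 dp [-0.005  0.075 -0.   ] roll 0.3
119.0 dp [-0.007  0.085 -0.   ] roll 0.35
phi 129.04 r 122.0 10.45 [447.9 101.7  62. ] [-179.9    0.   128.9] F [-0.9 -1.5  1.5]
```

>>> move_arm --plan '[{"dp": [0, 0.012, 0], "roll": 0.05, "claw": 0}, {"dp": [0, 0.024, 0], "roll": 0.1, "claw": 0}, {"dp": [-0.001, 0.037, 0], "roll": 0.15, "claw": 0}, {"dp": [-0.002, 0.05, 0], "roll": 0.2, "claw": 0}, {"dp": [-0.004, 0.063, 0], "roll": 0.26, "claw": 0}, {"dp": [-0.006, 0.076, 0], "roll": 0.31, "claw": 0}, {"dp": [-0.008, 0.089, 0], "roll": 0.37, "claw": 0}, {"dp": [-0.011, 0.101, 0], "roll": 0.42, "claw": 0}]'

```text
time: 11.12
position: [469.0, 115.6, 61.8]
eef_rot: [-179.9, 0.0, 116.8]
contact_force: [-1.4, -1.0, 1.7]
width: -0.4
grip_force: 1.0
```

```bash
python3 arc.py 117 107
```

```text
115.8 dp [-0.     0.012 -0.001] roll 0.04
114.5 dp [-0.     0.023 -0.001] roll 0.08
113.2 dp [-0.001  0.033 -0.001] roll 0.13
112.0 dp [-0.002  0.044 -0.001] roll 0.17
110.8 dp [-0.003  0.054 -0.001] roll 0.21
109.5 dp [-0.004  0.065 -0.001] roll 0.26
108.2 dp [-0.005  0.076 -0.001] roll 0.3
107.0 dp [-0.007  0.086 -0.001] roll 0.34
phi 117.15 r 122.0 11.12 [469.  115.6  61.8] [-179.9    0.   116.8] F [-1.4 -1.   1.7]
```

Tracking well. I'll do another 12° (to about 105), then 5°, and check with the camera.

>>> move_arm --plan '[{"dp": [0, 0.012, 0], "roll": 0.05, "claw": 0}, {"dp": [0, 0.024, 0], "roll": 0.1, "claw": 0}, {"dp": [-0.001, 0.037, 0], "roll": 0.15, "claw": 0}, {"dp": [-0.002, 0.05, 0], "roll": 0.2, "claw": 0}, {"dp": [-0.004, 0.063, 0], "roll": 0.26, "claw": 0}, {"dp": [-0.006, 0.076, 0], "roll": 0.31, "claw": 0}, {"dp": [-0.008, 0.089, 0], "roll": 0.37, "claw": 0}, {"dp": [-0.011, 0.101, 0], "roll": 0.42, "claw": 0}]'

```text
time: 11.78
position: [492.6, 124.7, 61.8]
eef_rot: [-179.9, -0.0, 104.8]
contact_force: [-1.6, -1.0, 1.7]
width: 0.1
grip_force: 1.0
```

>>> move_arm --plan '[{"dp": [0, 0.008, 0], "roll": 0.03, "claw": 0}, {"dp": [0, 0.014, 0], "roll": 0.06, "claw": 0}, {"dp": [0, 0.02, 0], "roll": 0.08, "claw": 0}, {"dp": [-0.001, 0.026, 0], "roll": 0.11, "claw": 0}, {"dp": [-0.001, 0.031, 0], "roll": 0.13, "claw": 0}, {"dp": [-0.001, 0.035, 0], "roll": 0.15, "claw": 0}, {"dp": [-0.002, 0.039, 0], "roll": 0.16, "claw": 0}, {"dp": [-0.002, 0.042, 0], "roll": 0.17, "claw": 0}]'

```text
time: 12.45
position: [503.4, 127.0, 61.9]
eef_rot: [-180.0, -0.0, 100.1]
contact_force: [-2.1, 0.3, -1.1]
width: -0.1
grip_force: 0.9
```

```bash
cat > st.py <<'E'
from g import *
A=np.array([524.7,7.])
p,d=snapshot("scene");c=calibration("scene");P=cloud(c,d);r=np.hypot(P[...,0]-A[0],P[...,1]-A[1])
pf=P[(d>0)&(r>105)&(r<135)&(P[...,2]>55)&(P[...,2]<92)&(P[...,0]>A[0]+20)&(P[...,1]<100)]
a=np.degrees(np.arctan2(pf[:,1]-A[1],pf[:,0]-A[0]));k=a>-45
for nm,s in(("far",k),("right",~k)):
    if s.any():print(nm,s.sum(),np.median(a[s]).round(2),np.median(pf[s],0).round(1))
m=(d>0)&(np.hypot(P[...,0]-441,P[...,1]-22.5)<16)&(P[...,2]>80)&(P[...,2]<125);q=P[m]
if len(q):print("pin top z",np.percentile(q[:,2],95).round(1),len(q))
q=P[(d>0)&(r<45)&(P[...,2]>52)&(P[...,2]<115)];print("fig",q.mean(0).round(1),q[:,2].max().round(1))
E
python3 st.py; python3 arc.py 100 95
```

```text
far 86 0.32 [649.4   7.7  77.7]
pin top z 120.2 168
fig [535.7   6.5  80.9] 106.9
99.4 dp [ 0.001  0.005 -0.   ] roll 0.02
98.8 dp [ 0.     0.011 -0.   ] roll 0.05
98.1 dp [ 0.     0.016 -0.   ] roll 0.07
97.5 dp [ 0.     0.021 -0.   ] roll 0.09
96.9 dp [-0.     0.027 -0.   ] roll 0.11
96.2 dp [-0.     0.032 -0.   ] roll 0.13
95.6 dp [-0.001  0.037 -0.   ] roll 0.15
95.0 dp [-0.001  0.043 -0.   ] roll 0.18
phi 100.0 r 121.9 12.5 [503.5 127.   61.9] [-180.    -0.   100.1] F [-1.3 -0.2 -1. ]
```

>>> move_arm --plan '[{"dp": [0, 0.004, 0], "roll": 0.02, "claw": 0}, {"dp": [0, 0.009, 0], "roll": 0.04, "claw": 0}, {"dp": [0, 0.013, 0], "roll": 0.05, "claw": 0}, {"dp": [0, 0.017, 0], "roll": 0.07, "claw": 0}, {"dp": [0, 0.022, 0], "roll": 0.09, "claw": 0}, {"dp": [0, 0.026, 0], "roll": 0.11, "claw": 0}, {"dp": [-0.001, 0.03, 0], "roll": 0.12, "claw": 0}, {"dp": [-0.001, 0.034, 0], "roll": 0.14, "claw": 0}]'

```text
time: 13.17
position: [512.2, 128.2, 62.1]
eef_rot: [180.0, 0.0, 96.0]
contact_force: [-1.2, -0.4, -1.7]
width: 0.3
grip_force: 0.8
```

```bash
python3 st.py; python3 arc.py 96 93 |tail -2
```

```text
far 81 -3.85 [648.9  -1.4  79.1]
pin top z 120.4 163
fig [535.5   6.   81.2] 107.1
93.0 dp [0.    0.023 0.001] roll 0.1
phi 95.74 r 121.8 13.22 [512.5 128.1  62.2] [180.   0.  96.] F [-1.4  0.7 -1.2]
```

>>> move_arm --plan '[{"dp": [0, 0.003, 0], "roll": 0.01, "claw": 0}, {"dp": [0, 0.006, 0], "roll": 0.02, "claw": 0}, {"dp": [0, 0.009, 0], "roll": 0.03, "claw": 0}, {"dp": [0, 0.012, 0], "roll": 0.04, "claw": 0}, {"dp": [0, 0.015, 0], "roll": 0.06, "claw": 0}, {"dp": [0, 0.018, 0], "roll": 0.07, "claw": 0}, {"dp": [0, 0.021, 0], "roll": 0.08, "claw": 0}, {"dp": [0, 0.024, 0], "roll": 0.1, "claw": 0}]'

```text
time: 13.88
position: [518.1, 128.7, 62.2]
eef_rot: [180.0, 0.0, 93.2]
contact_force: [-1.2, -1.4, 1.3]
width: -0.0
grip_force: 0.8
```

```bash
python3 st.py; python3 arc.py 96 93 |tail -1
```

```text
far 80 -6.71 [648.2  -7.4  79.6]
pin top z 120.5 163
fig [535.7   5.8  81.7] 105.8
phi 93.0 r 121.9 13.93 [518.3 128.7  62.2] [180.    0.   93.1] F [-1.9 -1.6  0.5]
```

Joint is about 3.8°. I'll take smaller steps now, 1.5° each.

>>> move_arm --plan '[{"dp": [0, 0.002, 0], "roll": 0.01, "claw": 0}, {"dp": [0, 0.004, 0], "roll": 0.01, "claw": 0}, {"dp": [0, 0.006, 0], "roll": 0.02, "claw": 0}, {"dp": [0, 0.008, 0], "roll": 0.03, "claw": 0}, {"dp": [0, 0.01, 0], "roll": 0.03, "claw": 0}, {"dp": [0, 0.012, 0], "roll": 0.04, "claw": 0}, {"dp": [0, 0.013, 0], "roll": 0.05, "claw": 0}, {"dp": [0, 0.014, 0], "roll": 0.05, "claw": 0}]'

```text
time: 14.6
position: [521.5, 129.0, 62.1]
eef_rot: [180.0, -0.0, 91.8]
contact_force: [-1.3, -0.6, 0.1]
width: -0.0
grip_force: 0.8
```

```bash
python3 st.py; python3 arc.py 96 93 |tail -1
```

```text
far 82 -8.07 [647.6 -10.4  80.7]
pin top z 119.7 167
fig [535.3   5.5  81.9] 107.5
phi 91.48 r 122.1 14.65 [521.5 129.   62.1] [180.   -0.   91.8] F [-1.2 -1.1  0.4]
```

>>> move_arm --plan '[{"dp": [0, 0.002, 0], "roll": 0.01, "claw": 0}, {"dp": [0, 0.004, 0], "roll": 0.01, "claw": 0}, {"dp": [0, 0.006, 0], "roll": 0.02, "claw": 0}, {"dp": [0, 0.008, 0], "roll": 0.03, "claw": 0}, {"dp": [0, 0.01, 0], "roll": 0.03, "claw": 0}, {"dp": [0, 0.012, 0], "roll": 0.04, "claw": 0}, {"dp": [0, 0.013, 0], "roll": 0.05, "claw": 0}, {"dp": [0, 0.014, 0], "roll": 0.05, "claw": 0}]'

```text
time: 15.32
position: [525.0, 129.1, 62.1]
eef_rot: [180.0, -0.0, 90.3]
contact_force: [-1.0, -0.1, -0.5]
width: -0.2
grip_force: 0.7
```

```bash
python3 st.py; python3 arc.py 96 93 |tail -1
```

```text
far 80 -9.45 [647.1 -13.6  78.4]
pin top z 104.9 153
fig [535.2   5.2  81.4] 106.1
phi 89.85 r 122.1 15.37 [525.  129.1  62.1] [180.   -0.   90.3] F [-1.6 -1.1  0.8]
```

Pin top dropped by 15 mm. I'll give it one gentle 1.5 mm push to feel the lock.

>>> move_arm --plan '[{"dp": [0, 0.002, 0], "roll": 0, "claw": 0}, {"dp": [0, 0.003, 0], "roll": 0, "claw": 0}, {"dp": [0, 0.004, 0], "roll": 0, "claw": 0}, {"dp": [0, 0.005, 0], "roll": 0, "claw": 0}, {"dp": [0, 0.006, 0], "roll": 0, "claw": 0}, {"dp": [0, 0.007, 0], "roll": 0, "claw": 0}, {"dp": [0, 0.008, 0], "roll": 0, "claw": 0}, {"dp": [0, 0.008, 0], "roll": 0, "claw": 0}]'

```text
time: 16.03
position: [527.0, 129.1, 62.1]
eef_rot: [180.0, -0.0, 90.3]
contact_force: [-1.9, -0.3, 0.7]
width: 0.0
grip_force: 0.6
```

```bash
python3 st.py; python3 arc.py 96 93 |tail -1
```

```text
far 79 -10.59 [646.7 -16.   79.6]
pin top z 104.9 154
fig [535.2   5.1  81.7] 106.8
phi 88.93 r 122.2 16.08 [527.  129.2  62.1] [180.   -0.   90.3] F [-0.8 -1.9 -0.2]
```

>>> move_arm --plan '[{"dp": [0, 0.002, 0], "roll": 0, "claw": 0}, {"dp": [0, 0.003, 0], "roll": 0, "claw": 0}, {"dp": [0, 0.004, 0], "roll": 0, "claw": 0}, {"dp": [0, 0.005, 0], "roll": 0, "claw": 0}, {"dp": [0, 0.006, 0], "roll": 0, "claw": 0}, {"dp": [0, 0.007, 0], "roll": 0, "claw": 0}, {"dp": [0, 0.008, 0], "roll": 0, "claw": 0}, {"dp": [0, 0.008, 0], "roll": 0, "claw": 0}]'

```text
time: 16.75
position: [528.9, 129.1, 62.0]
eef_rot: [-180.0, 0.0, 90.3]
contact_force: [-1.6, -1.1, -0.5]
width: -0.1
grip_force: 0.8
```

```bash
python3 st.py; python3 arc.py 96 93 |tail -1
```

```text
far 78 -11.35 [646.5 -17.6  80.6]
pin top z 105.0 154
fig [535.3   5.2  81.5] 106.9
phi 88.03 r 122.2 16.8 [528.9 129.1  62. ] [-180.    -0.    90.3] F [-1.9 -0.5 -0. ]
```

>>> move_arm --plan '[{"dp": [0, 0.002, 0], "roll": 0, "claw": 0}, {"dp": [0, 0.003, 0], "roll": 0, "claw": 0}, {"dp": [0, 0.004, 0], "roll": 0, "claw": 0}, {"dp": [0, 0.005, 0], "roll": 0, "claw": 0}, {"dp": [0, 0.006, 0], "roll": 0, "claw": 0}, {"dp": [0, 0.007, 0], "roll": 0, "claw": 0}, {"dp": [0, 0.008, 0], "roll": 0, "claw": 0}, {"dp": [0, 0.008, 0], "roll": 0, "claw": 0}]'

```text
time: 17.47
position: [530.3, 129.0, 62.0]
eef_rot: [-179.9, 0.0, 90.3]
contact_force: [-4.3, -1.7, 1.3]
width: -0.1
grip_force: 2.1
```

```bash
python3 st.py; python3 arc.py 96 93 |tail -1
```

```text
far 81 -11.85 [646.5 -18.9  79.3]
pin top z 104.5 154
fig [535.5   5.1  81.5] 107.2
phi 87.38 r 122.2 17.52 [530.3 129.   62. ] [-179.9    0.    90.3] F [-4.9 -1.9  1.6]
```

Force has risen to 4–5 N with the motion lagging, so the lock is felt. Backing off, then up.

>>> move_arm --plan '[{"dp": [0, -0.02, 0], "roll": 0, "claw": 0}, {"dp": [0, -0.05, 0], "roll": 0, "claw": 0}, {"dp": [0, -0.08, 0], "roll": 0, "claw": 0}, {"dp": [0, -0.08, -0.1], "roll": 0, "claw": 0}, {"dp": [0, -0.08, -0.25], "roll": 0, "claw": 0}, {"dp": [0, -0.08, -0.4], "roll": 0, "claw": 0}, {"dp": [0, -0.08, -0.5], "roll": 0, "claw": 0}, {"dp": [0, -0.08, -0.5], "roll": 0, "claw": 0}]'

```text
time: 18.18
position: [515.5, 130.0, 194.1]
eef_rot: [179.2, -0.1, 90.4]
contact_force: [0.7, -1.1, 0.4]
width: -0.1
grip_force: 0.0
```

```bash
python3 st.py
python3 - <<'E'
from g import *
p,d=snapshot("scene");cv2.imwrite("pics/s9.png",cv2.resize(p[160:330,210:400],None,fx=3,fy=3))
c=calibration("wrist");p,d=snapshot("wrist");P=cloud(c,d)
m=(d>0)&(np.hypot(P[...,0]-441,P[...,1]-22.5)<18)&(P[...,2]>80)&(P[...,2]<130);q=P[m];print("wrist head",len(q))
if len(q):t=q[q[:,2]>q[:,2].max()-5];print(np.median(t,0),cv2.minEnclosingCircle(t[:,:2].astype(np.float32)))
p,d=snapshot("top");P=cloud(calibration("top"),d);q=P[(d>0)&(np.hypot(P[...,0]-441,P[...,1]-22.5)<13)&(P[...,2]>85)&(P[...,2]<130)];print("top",len(q),q.mean(0) if len(q) else 0)
print(manip.get_obs()["position"],manip.get_obs()["contact_force"])
E
```

```text
far 81 -11.97 [646.4 -19.   78.3]
pin top z 104.4 152
fig [535.4   5.2  81.7] 108.0
wrist head 62
[436.78625382  35.09354246  83.44659355] ((437.72637939453125, 33.51335525512695), 7.198775291442871)
top 67 [440.46820838  22.96779961 100.95228264]
[509.8028195  129.04075465 185.93418008] [-1.18542171  0.02068555 -0.19733359]
```

View pics/s9.png

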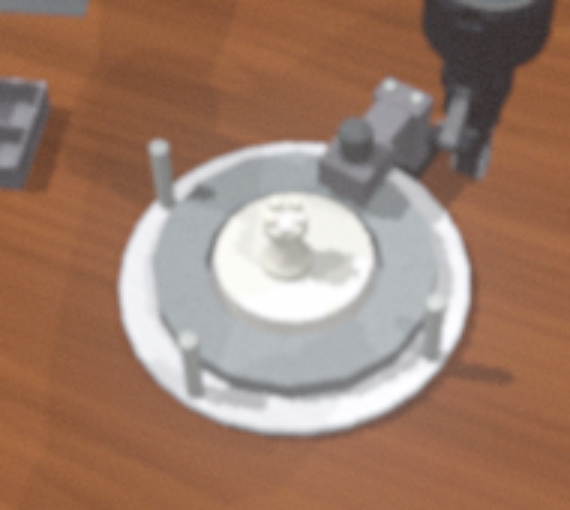

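The top camera puts the head top at 101 mm, so the pin is home. In the picture the head (355,140) rests on the guide, the figure (287,240) stands, and the fingers are clear.

```bash
python3 -c "
from bench import manip
print(manip.finish_job())"
```

```text
the job is handed in; nothing more can be done
None
```

The index pin is fully home and locking the turntable, the figure is still standing on the platter, and I handed the job in at about 18 s; no verdict came back.

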